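# Load the pastry brush and poise it over the tart

### The job

Take the flat pastry brush out of its stand, dip its bristles well into the low wide glaze pot, then carry it over the row of tomato punnets. Finish still holding it, upright and still, with the bristle tips hovering about 15 mm above the bare middle of the rectangular tart and the broad side of the bristles running along the tart's length. Never let the brush touch the tart, and leave the pot, the tarts, the tall cup and the punnets where they stand.

Things in the scene. Friction and masses are not known exactly. Their poses are not given: they have to be found in the camera images.
- brush_center (a point): Centre of the pastry brush (155 mm long, about 70 g), 77.5 mm above its tips; stands bristles down in the stand, may lean a few degrees. From the tips up: cream bristles 36 x 10 mm (x by y, rigid) to 46 mm, steel ferrule 38 x 14 to 71 mm, wooden handle 26 x 14 to 155 mm. x along the broad side, y across the thin side, z towards the handle. Grip across y, 115 mm above the tips.
- brush_tip (a point): Middle of the flat end of the bristles, the lowest point of the upright brush; same axes as the brush.
- stand_mouth (a point): Middle of the top opening of the fixed steel brush stand: a narrow open box, outside 52 x 28 mm and 65 mm high, walls 4 mm, opening 44 x 20 mm (x by y), inner floor 60 mm below this point, on an 80 x 56 x 4 mm foot. Draw the brush straight up.
- pot_rim (a point): Centre of the mouth of the low wide glaze pot: loose, round, steel, 55 mm high, 84 mm across outside at the rim, 72 mm at the foot, walls 3 mm; inner floor 51 mm below this point; looks empty; z is up. Well dipped: tips at least 20 mm below the rim.
- tart_top (a point): Centre of the flat top (its bare middle) of the rectangular tart, 22 mm above the table. Loose tart 150 x 66 mm (x by y), x axis along its length, z up; a rim 4 mm higher runs round its edge, and two tomato slices 6 mm thick lie at each end, 46 to 68 mm from the centre.
- cup_center (a point): Centre of the tall steel cup, 66 mm across and 90 mm high, loose; not the glaze pot. Leave alone.
- round_tart_center (a point): Centre of the round tart, 108 mm across, 26 mm high (32 mm with its tomato slices), loose; leave alone.
- punnet_a_center (a point): Centre of a clear closed tomato punnet, 180 x 110 x 55 mm (x by y by z), loose, standing on the table in the row between the pot's side and the tart's side; punnet c is stacked on it, the stack is 110 mm high.
- punnet_b_center (a point): Centre of the other punnet of the row, same size, alone, 55 mm high.
- punnet_c_center (a point): Centre of the punnet stacked on punnet a, same size.
Not all that is in view belongs to the job. Leave any black or green look-alike of the part that bears tart_top alone.

How it is judged:
By the outcome, as a careful person would: the job done as asked, in the order asked, and still so for the second after the job is handed in, while the arm keeps its last pose, push and grip.
It also fails if it takes over 51 s, if anything falls off the work surface, if the arm or the gripper's body presses on something with over 40 N, if the wrist force passes 120 N, or if a joint passes its speed limit or range.

### The arm

A 6-joint arm with a two-finger parallel gripper is mounted at the origin on the work surface. World frame = base frame: x ahead of the robot, y to its left, z up, the work surface at z = 0. Lengths are in m, angles in rad, forces in N, time in s.
With the tool pointing down it reaches from about 0.25 to 0.8 m from the base axis. Payload 3.9 kg.
Tool frame: the origin (TCP) lies on the mounting face of the last link; the fingertips stand 173 mm ahead of it and the grasp point (between the pads) lies 155 mm ahead of it (bot.pinch_z is the distance from the TCP to the grasp point, in m); z points along the fingers, y is the direction in which the jaws open and shut (so a half turn about z gives the same grasp; the last joint's range is limited). The gripper opens to 85 mm and grips with 20 to 120 N. Pads are 22 mm wide; open, the fingers measure 114 mm over their backs; the gripper's body (76 mm by 85 mm) begins 54 mm behind the grasp point. The pads swing forward as they close: fully open they stand 13 mm farther back than shut.
Start: joints at [1.106, 0.26, -0.138, 1.173, 0, 1.571], TCP at [0.235, 0.469, 0.405] pointing down, gripper open.
Joint ranges: [-2.78, 2.78], [-0.83, 1.72], [-1.28, 1.37], [-1.9, 2.12], [-1.57, 1.48], [-3.14, 3.14]. Speed limits (rad/s): [2.57, 2.57, 3.14, 3.14, 3.14, 3.14].

### API

Orientations are given as a rotation vector (axis times angle).
In Python, from workcell import bot gives the robot as it stands. The module is installed in compiled form; this text tells all that it offers.
- The arm moves only by the tool play_rows, never from a script. Its argument "steps" is a list that holds one entry, the list of rows, each a list of 7 numbers: the turn, a rotation vector about the tool's x, y, z in degrees, then the shift along the tool's x, y, z in m, then the closure, from 0 (fully open) to 1 (shut). In form: [[[ax, ay, az, x, y, z, hand], ...]]. A call has 1 to 10 rows; each row shifts and turns the pose as measured when the row begins, along the tool's axes as they then stand; what a row does not reach is not made up. A row lasts 1/12 s, in which the tool goes at most 41.7 mm and 7.16 degrees, less where a joint would pass 70% of its speed; a pose out of reach is approached as far as the arm can. A call with a gripper value outside its range is refused whole. The fingers move at their own pace and stop on an object; "grip_force" is the grip in N (left out, the last holds). Time passes only in rows, so rows that do not move let the fingers close. It gives the time, the measured TCP pose, the force and the opening at its end, in the units of the state.
- bot.get_obs(): the state, without advancing time (a new reading comes with each control period).
- bot.capture(name): name is "side" or "top"; returns a dict with "color" (480x640x3 uint8, blue, green, red), "fx", "fy", "cx", "cy" (pixels), "k1" (the pictures are not rectified: a ray, as slopes to the right and down, at radius r is drawn at 1 + k1 r^2 times it, then the intrinsics apply), "R" (3x3) and "t" (3): a world point X has camera coordinates R X + t. Camera axes: x right, y down, z forward; pixel columns grow to the right and rows downward; lengths in m; the calibration is good to about 2 mm. A picture is of the moment at which its call begins. There is no depth.
- bot.sign_off(): hands the job in, once; it reports no verdict.
Trained networks look in the newest picture that a camera, given by its name, has taken for a name from the list of things; names that differ only in an ending like _2 or _b are one class to them, and where a whole thing is asked for, a point or a joint stands for the part that bears it (a point fixed in the world has none). Each returns a list of dicts, best first, with "p" (0 to 1); they miss things now and then, are a little off and sometimes report something else, mostly with a low value. They report only what shows in the picture. A call takes as long as a camera call. They do not tell look-alikes from the thing itself.
- bot.look_for(thing, camera): "box" ([left, top, width, height] in pixels, round what is visible of it).
The state is a dict: "t": time; "joint_pos": joint angles; "joint_vel": joint speeds; "tau": joint torques, N m; "ee_pos": TCP position; "orientation": TCP orientation; "force": force on the tool from outside, world axes, zero at the start; "torque": the same for the moment, N m; "width": opening from 0.0 (shut) to 1.0 (fully open).
Only numpy, scipy, OpenCV 4.12 (cv2) and the standard library are available. Lean on these libraries where they do the work, as an engineer would, in place of code of your own. Each camera call takes 0.05 s, during which the arm holds its last target. There are 200 camera calls.

## Working session

There is one attempt and no reset: what is moved stays moved. The work goes in short steps, Python scripts to look and compute and a tool call to move; the robot and the scene stay as the last step left them, time stands still between calls to the robot, and variables do not carry over. Pictures are saved under pics/ and viewed, about 8 in all and at most 12, crops included, and the job is handed in when it is done.

Besides the shell and the picture viewer there is one more tool, called by a JSON object that holds its "method" and its "body". play_rows: Moves the arm, as the interface text tells. Its arguments: {"type":"object","properties":{"steps":{"type":"array"},"grip_force":{"type":"number"}},"required":["steps"]}

```bash
mkdir -p pics; cat > h.py <<'E'
import numpy as np, cv2
from scipy.spatial.transform import Rotation as Ro
from workcell import bot
def ray(c,u,v):
    K=np.array([[c['fx'],0,c['cx']],[0,c['fy'],c['cy']],[0,0,1.]])
    p=cv2.undistortPoints(np.array([[[u,v]]],float),K,np.array([c['k1'],0,0,0.]))[0,0]
    R=np.array(c['R']);return -R.T@np.array(c['t']),R.T@np.array([p[0],p[1],1])
def at_z(c,u,v,z):
    o,d=ray(c,u,v);return o+d*(z-o[2])/d[2]
def proj(c,X):
    K=np.array([[c['fx'],0,c['cx']],[0,c['fy'],c['cy']],[0,0,1.]])
    X=np.atleast_2d(X).astype(float)
    return cv2.projectPoints(X,cv2.Rodrigues(np.array(c['R'],float))[0],np.array(c['t'],float),K,np.array([c['k1'],0,0,0.]))[0][:,0]
E
python3 - <<'E'
from h import *
import pickle
o=bot.get_obs();print(o['t'],o['ee_pos'],o['orientation'],o['width'])
for n in('top','side'):
    c=bot.capture(n);cv2.imwrite(f'pics/{n}0.png',c['color']);pickle.dump(c,open(n+'0.pkl','wb'))
    print(n,c['fx'],c['k1'],(-np.array(c['R']).T@np.array(c['t'])).round(3))
    for t in['brush_center','stand_mouth','pot_rim','tart_top','cup_center','round_tart_center','punnet_a_center']:
        print(t,[(np.round(d['box']).tolist(),round(d['p'],2)) for d in bot.look_for(t,n)][:4])
E
```

```text
0.0 [0.23518257 0.46898907 0.40384046] [-0.72349104 -3.05666154  0.00308689] 1.0021812329619588
top 437.49267436130424 0.031068857429685664 [ 0.27  -0.026  1.018]
brush_center [([402.0, 226.0, 21.0, 19.0], 0.87)]
stand_mouth [([390.0, 228.0, 25.0, 35.0], 0.63)]
pot_rim [([449.0, 162.0, 41.0, 39.0], 0.87)]
tart_top [([154.0, 286.0, 42.0, 75.0], 0.84), ([184.0, 203.0, 50.0, 64.0], 0.8), ([384.0, 296.0, 75.0, 55.0], 0.74), ([369.0, 145.0, 36.0, 42.0], 0.7)]
cup_center [([372.0, 144.0, 32.0, 44.0], 0.95)]
round_tart_center [([188.0, 144.0, 45.0, 48.0], 0.62)]
punnet_a_center [([281.0, 268.0, 43.0, 6.0], 0.51)]
side 453.4502015074565 -0.013652972109939595 [ 0.093 -0.462  0.731]
brush_center [([372.0, 279.0, 25.0, 49.0], 0.55)]
stand_mouth [([357.0, 309.0, 48.0, 49.0], 0.96)]
pot_rim [([475.0, 311.0, 56.0, 56.0], 0.58)]
tart_top [([222.0, 164.0, 58.0, 56.0], 0.79), ([282.0, 365.0, 66.0, 105.0], 0.69), ([115.0, 184.0, 76.0, 62.0], 0.61)]
cup_center [([411.0, 229.0, 42.0, 56.0], 0.7)]
round_tart_center [([278.0, 142.0, 43.0, 36.0], 0.65), ([411.0, 229.0, 45.0, 56.0], 0.39)]
punnet_a_center [([252.0, 230.0, 105.0, 59.0], 0.57), ([376.0, 276.0, 22.0, 54.0], 0.22)]
```

View pics/top0.png

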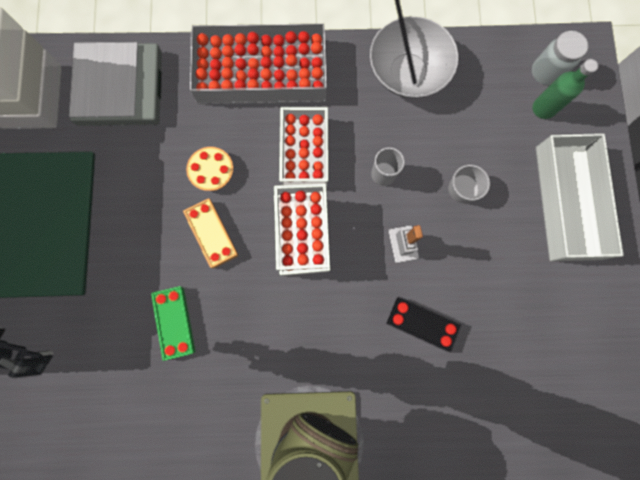

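View pics/side0.png

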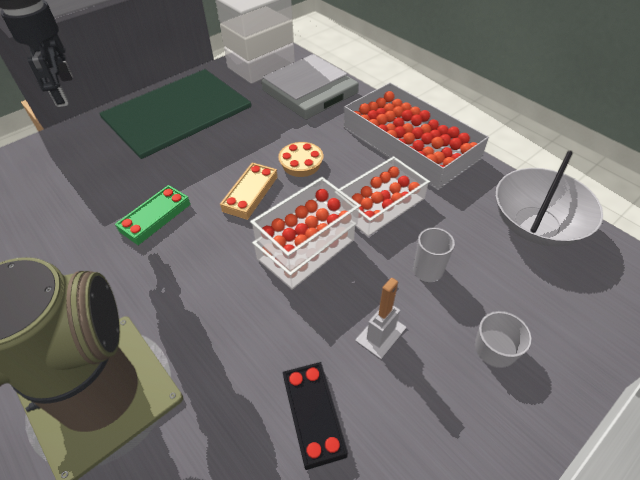

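Top view: real tart is golden at (210,233), with look-alikes green (172,323) and black (424,324). The glaze pot is the low wide one at (469,183), and the tall cup is at (388,167). The brush and stand are at (408,240). The stacked punnets are at (302,228) and the single one at (304,145). The side view agrees: tart (250,190), pot (503,338), brush (388,300).

```bash
python3 - <<'E'
from h import *
import pickle
T=pickle.load(open('top0.pkl','rb'));S=pickle.load(open('side0.pkl','rb'))
def crop(c,x,y,w,h,W=400,H=300): return cv2.resize(c['color'][y:y+h,x:x+w],(W,H),interpolation=cv2.INTER_CUBIC)
a=np.hstack([crop(T,375,213,64,48),crop(S,342,270,80,60+30) if 0 else crop(S,325,272,112,84)])
b=np.hstack([crop(T,160,180,112,84),crop(S,200,150,96,72)])
cv2.imwrite('pics/crops.png',np.vstack([a,b]))
# tart: golden segmentation
def seg(c,lo,hi,box):
    x,y,w,h=box;m=np.zeros(c['color'].shape[:2],np.uint8)
    hsv=cv2.cvtColor(c['color'],cv2.COLOR_BGR2HSV)
    m[y:y+h,x:x+w]=cv2.inRange(hsv,lo,hi)[y:y+h,x:x+w];return m
m=seg(T,(5,60,60),(35,255,255),(175,192,70,82))
m|=seg(T,(0,100,100),(5,255,255),(175,192,70,82))
cn=max(cv2.findContours(m,0,2)[0],key=cv2.contourArea)
print('tart rect px',cv2.minAreaRect(cn))
q=np.array([at_z(T,*p,0.024)[:2] for p in cn[:,0].astype(float)],np.float32)
print('tart rect world',cv2.minAreaRect(q))
print(at_z(T,469,183,.055),'cup',at_z(T,388,165,.09))
for n,(u,v) in dict(pa=(301,227),pb=(304,143)).items(): print(n,at_z(T,u,v,.11 if n=='pa' else .055))
# brush handle
for c,b in((T,(395,218,35,35)),(S,(365,272,40,62))):
    m=seg(c,(3,90,50),(25,255,255),b);ys,xs=np.nonzero(m);print('handle',len(xs),xs.min(),xs.max(),ys.min(),ys.max(),xs.mean(),ys.mean())
E
```

```text
tart rect px ((209.800048828125, 233.1000213623047), (66.18760681152344, 31.752164840698242), 63.43495178222656)
tart rect world ((0.46320149302482605, 0.21765947341918945), (0.15761467814445496, 0.07135158032178879), 26.258527755737305)
[ 0.55740389 -0.37956035  0.055     ] cup [ 0.59328497 -0.19071595  0.09      ]
pa [0.4537515  0.00465171 0.11      ]
pb [ 0.66390879 -0.00438438  0.055     ]
handle 193 407 422 225 242 414.54404145077723 234.03108808290156
handle 453 379 397 278 317 387.37306843267106 297.0618101545254
```

View pics/crops.png

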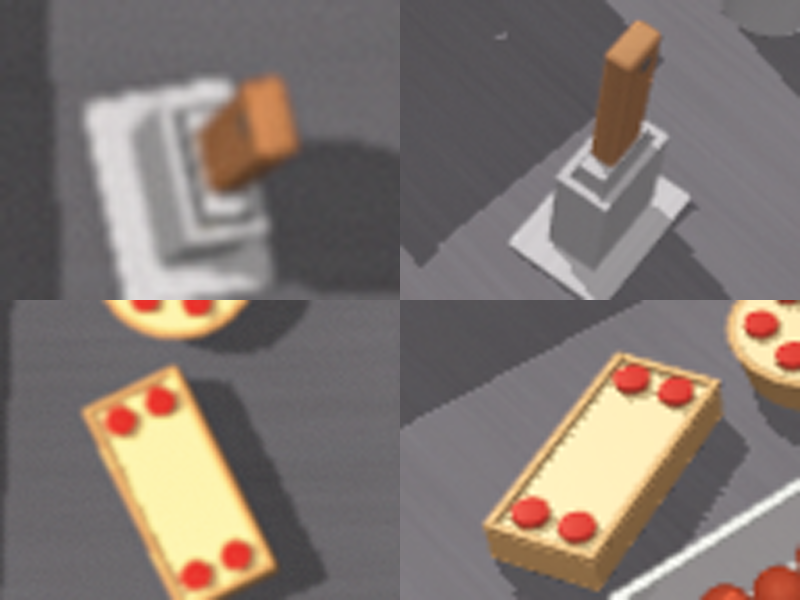

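```bash
cat > fit.py <<'E'
from h import *
import pickle
from scipy.optimize import minimize, least_squares
T=pickle.load(open('top0.pkl','rb'));S=pickle.load(open('side0.pkl','rb'))
def mask(c,box,rng):
    x,y,w,h=box;hsv=cv2.cvtColor(c['color'],cv2.COLOR_BGR2HSV)[y:y+h,x:x+w]
    m=np.zeros((h,w),np.uint8)
    for lo,hi in rng:m|=cv2.inRange(hsv,lo,hi)
    return cv2.morphologyEx(m,cv2.MORPH_CLOSE,np.ones((3,3)))/255.
def render(c,box,P):
    x,y,w,h=box;s=8
    p=(proj(c,P)-[x,y]+.5)*s-.5
    im=np.zeros((h*s,w*s),np.uint8);cv2.fillConvexPoly(im,cv2.convexHull(p.round().astype(np.int32)),1)
    return cv2.resize(im.astype(np.float32),(w,h),interpolation=cv2.INTER_AREA)
def corners(hx,hy,z0,z1): return np.array([[a*hx,b*hy,z] for a in(-1,1) for b in(-1,1) for z in(z0,z1)])
def best(cost,x0,st):
    r=None
    for k in range(3):
        sim=np.vstack([x0]+[np.array(x0)+np.eye(len(x0))[i]*st[i]*(-1)**k for i in range(len(x0))])
        r=minimize(cost,x0,method='Nelder-Mead',options=dict(initial_simplex=sim,maxiter=600));x0=r.x
    return r
if __name__=='__main__':
    # tart
    rng=[((5,60,50),(35,255,255)),((0,100,90),(6,255,255)),((174,100,90),(180,255,255))]
    bs=[(T,(178,195,64,78)),(S,(212,155,76,72))]
    ms=[mask(c,b,rng) for c,b in bs]
    # blank round tart region in side
    B=corners(.075,.033,0,.026)
    def ct(p,use=(0,1)):
        P=B@Ro.from_euler('z',p[2]).as_matrix().T+[p[0],p[1],0]
        return sum(np.abs(render(*bs[i],P)-ms[i]).sum() for i in use)
    for use in((0,),(1,),(0,1)):
        r=best(lambda p:ct(p,use),[.463,.2177,.47],[.01,.01,.1]);print('tart',use,r.x.round(4),r.fun)
    # stand corners
    def cs(u,v):return 325+u*.28-.36,272+v*.28-.36
    def ctp(u,v):return 375+u/6.25-.42,213+v/6.25-.42
    obs=[(S,cs(110,240),(-1,1,0)),(S,cs(290,197),(1,-1,0)),(S,cs(197,299),(-1,-1,0)),
         (S,cs(156,176),(-1,1,1)),(S,cs(267,137),(1,-1,1)),(S,cs(202,207),(-1,-1,1)),
         (T,ctp(86,103),(1,1,0)),(T,ctp(228,80),(1,-1,0)),(T,ctp(163,100),(1,1,1)),(T,ctp(232,85),(1,-1,1)),(T,ctp(188,250),(-1,1,1)),(T,ctp(268,235),(-1,-1,1))]
    def rs(p):
        R=Ro.from_euler('z',p[2]).as_matrix();o=[]
        for c,uv,s in obs:
            X=np.array([s[0]*(.026 if s[2] else .04),s[1]*(.014 if s[2] else .028),.065 if s[2] else .004])
            o+=list(proj(c,R@X+[p[0],p[1],0])[0]-uv)
        return np.array(o)
    g=at_z(T,409,240,.065);r=least_squares(rs,[g[0],g[1],0.],loss='soft_l1');st=r.x
    print('stand',r.x.round(4),np.degrees(r.x[2]),rs(r.x).round(1).reshape(-1,2).tolist())
    # handle
    rng=[((3,90,40),(25,255,255))]
    hb=[(T,(395,215,36,38)),(S,(365,268,42,62))];hm=[mask(c,b,rng) for c,b in hb]
    H=corners(.013,.007,.071,.155)
    def ch(p,use=(0,1)):
        P=H@Ro.from_rotvec([p[2],p[3],0]).as_matrix().T@Ro.from_euler('z',p[4]).as_matrix().T+[p[0],p[1],.005]
        return sum(np.abs(render(*hb[i],P)-hm[i]).sum() for i in use)+ (np.degrees(p[4]-st[2])/4)**2
    r=best(ch,[st[0],st[1],0,0,st[2]],[.006,.006,.06,.06,.05]);p=r.x
    print('brush tip',p.round(4),r.fun,'lean deg',np.degrees(p[2:4]).round(2),[m.sum() for m in hm])
    R=Ro.from_euler('z',p[4])*Ro.from_rotvec([p[2],p[3],0])
    print('grip pt',(R.apply([0,0,.115])+[p[0],p[1],.005]).round(4),'axis',R.apply([0,0,1]).round(4))
    # pot ellipse: rim
    for c,n in((T,'top'),(S,'side')):print(n,[ (np.round(d['box'],1),round(d['p'],2)) for d in bot.look_for('pot_rim',n)])
E
python3 fit.py
```

```text
tart (0,) [0.4654 0.2193 0.4582] 93.5
tart (1,) [0.4649 0.2183 0.4628] 319.96875
tart (0, 1) [0.465  0.2187 0.4541] 424.796875
stand [ 0.4293 -0.2315  0.1426] 8.172542625000897 [[-1.2, -0.2], [0.1, -0.4], [0.1, 2.3], [-0.5, -0.4], [-0.0, -0.6], [0.2, 0.5], [0.0, -0.0], [0.5, -0.2], [-0.5, 0.2], [0.8, 0.5], [0.3, -0.9], [-0.1, -0.7]]
brush tip [ 0.4363 -0.2292  0.0055 -0.062   0.3165] 103.18864124928467 lean deg [ 0.32 -3.55] [np.float64(193.0), np.float64(459.0)]
grip pt [ 0.4297 -0.232   0.1198] axis [-0.0572 -0.0246  0.9981]
top [(array([448.7, 162.4,  40.8,  38.6]), 0.87)]
side [(array([475.2, 310.7,  56.1,  56. ]), 0.58)]
```

```bash
cat > fit2.py <<'E'
from fit import *
hb=[(T,(395,215,36,38)),(S,(365,268,42,62))]
def soft(c,b):
    x,y,w,h=b;im=c['color'][y:y+h,x:x+w].astype(float);d=im[...,2]-im[...,0]  # red minus blue
    bg=np.median(d);return np.clip((d-bg)/(np.percentile(d,94)-bg)/.55,0,1) if 0 else ((d-bg)>25)*1.
hm=[soft(*b) for b in hb]
H=corners(.013,.007,.071,.155)
def pts(p): return H@Ro.from_rotvec([p[2],p[3],0]).as_matrix().T@Ro.from_euler('z',p[4]).as_matrix().T+[p[0],p[1],.005]
def ch(p,w):
    P=pts(p);return sum(np.abs(render(*hb[i],P)-hm[i]).sum() for i in(0,1))+w*np.degrees(p[4]-.1426)**2
for w in(0,.05,1):
  for y0 in(.05,.3):
    r=best(lambda p:ch(p,w),[.431,-.231,0,-.04,y0],[.006,.006,.06,.06,.08]);p=r.x
    R=Ro.from_euler('z',p[4])*Ro.from_rotvec([p[2],p[3],0])
    print(w,p.round(4),r.fun.round(1),'grip',(R.apply([0,0,.115])+[p[0],p[1],.005]).round(4),[(hm[i].sum(),render(*hb[i],pts(p)).sum().round()) for i in(0,1)])
out=[]
for i in(0,1):
    c,(x,y,w,h)=hb[i];im=cv2.resize(c['color'][y:y+h,x:x+w],None,fx=9,fy=9,interpolation=cv2.INTER_CUBIC)
    q=((proj(c,pts(p))-[x,y]+.5)*9-.5).round().astype(int)
    for a in range(8):
        for b in range(a):
            if bin(a^b).count('1')==1:cv2.line(im,tuple(map(int,q[a])),tuple(map(int,q[b])),(0,255,0),1)
    out.append(cv2.copyMakeBorder(im,0,560-im.shape[0],0,0,0))
cv2.imwrite('pics/ov.png',np.hstack(out))
E
python3 fit2.py
```

```text
0 [ 0.4329 -0.231  -0.002  -0.0281  0.2879] 80.1 grip [ 0.4298 -0.2317  0.12  ] [(np.float64(219.0), np.float32(236.0)), (np.float64(494.0), np.float32(514.0))]
0 [ 0.4334 -0.2306  0.0018 -0.0338  0.2824] 80.2 grip [ 0.4298 -0.2319  0.1199] [(np.float64(219.0), np.float32(237.0)), (np.float64(494.0), np.float32(515.0))]
0.05 [ 0.4328 -0.2305  0.0021 -0.0281  0.2582] 83.3 grip [ 0.4298 -0.2316  0.12  ] [(np.float64(219.0), np.float32(241.0)), (np.float64(494.0), np.float32(520.0))]
0.05 [ 0.4321 -0.2305  0.0054 -0.0238  0.2764] 83.0 grip [ 0.4296 -0.2319  0.12  ] [(np.float64(219.0), np.float32(241.0)), (np.float64(494.0), np.float32(516.0))]
1 [ 0.4333 -0.2306  0.0049 -0.0311  0.1871] 102.2 grip [ 0.4299 -0.2318  0.1199] [(np.float64(219.0), np.float32(242.0)), (np.float64(494.0), np.float32(543.0))]
1 [ 0.433  -0.2296  0.0131 -0.0327  0.1954] 101.9 grip [ 0.4296 -0.2318  0.1199] [(np.float64(219.0), np.float32(244.0)), (np.float64(494.0), np.float32(535.0))]
```

View pics/ov.png

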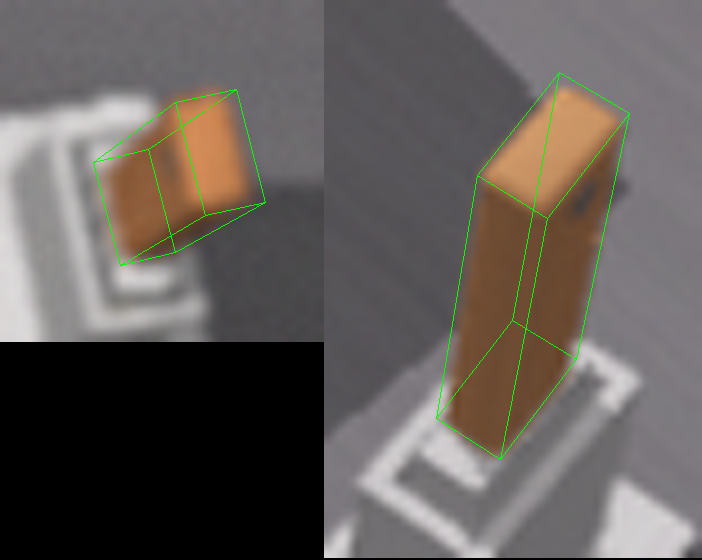

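The overlay gives grip point (0.430, −0.232, 0.120). The top face edges suggest a yaw of about 0.14, which matches the stand.

```bash
cat > plan.py <<'E'
from h import *
def plan(tp,yaw_deg_turn=0,n=None,tool=None,vmax=.040,wmax=6.5):
    """rows from the present pose to TCP position tp with turn about world z (deg); keeps tool tilt unless tool (Rotation) given"""
    o=bot.get_obs();R0=Ro.from_rotvec(o['orientation']);p0=np.array(o['ee_pos']);tp=np.array(tp)
    R1=tool if tool is not None else Ro.from_euler('z',yaw_deg_turn,degrees=True)*R0
    w=(R1*R0.inv()).as_rotvec();d=tp-p0
    k=n or max(1,int(np.ceil(max(np.linalg.norm(d)/vmax,np.degrees(np.linalg.norm(w))/wmax))))
    print('rows',k,'per-row tool rotdeg',np.degrees(R0.inv().apply(w)/k).round(2))
    for i in range(k):
        R=Ro.from_rotvec(w*i/k)*R0;print(R.inv().apply(d/k).round(4).tolist())
def down(yaw): return Ro.from_euler('z',yaw)*Ro.from_euler('x',np.pi)   # tool x at world angle yaw
E
python3 - <<'E'
from plan import *
import pickle
T=pickle.load(open('top0.pkl','rb'));S=pickle.load(open('side0.pkl','rb'))
print('pot top',at_z(T,470.4,181.5,.055))
from scipy.optimize import least_squares
a=np.linspace(0,2*np.pi,72)
def f(p):
    C=np.c_[p[0]+.042*np.cos(a),p[1]+.042*np.sin(a),0*a+.055];t=proj(T,C);s=proj(S,C)
    return [t[:,0].max()-489.5,t[:,1].min()-162.4,s[:,0].min()-475.2,s[:,0].max()-531.3,s[:,1].min()-310.7]
r=least_squares(f,[.557,-.38]);print('pot',r.x.round(4),np.round(r.fun,1))
o=bot.get_obs();R=Ro.from_rotvec(o['orientation']).as_matrix();print(R.round(3),'tool x yaw',np.degrees(np.arctan2(R[1,0],R[0,0])))
E
```

```text
pot top [ 0.56087301 -0.38305932  0.055     ]
pot [ 0.5603 -0.3828] [-0.7  1.8  2.7 -1.4 -0.7]
[[-0.894  0.448  0.   ]
 [ 0.448  0.894  0.   ]
 [-0.     0.    -1.   ]] tool x yaw 153.36931085834533
```

```bash
python3 -c "
from plan import *
plan([.43,-.232,.40],tool=down(np.radians(188.2)),n=20)"
```

```text
rows 20 per-row tool rotdeg [ 0.    0.   -1.74]
[-0.0244, -0.027, 0.0002]
[-0.0236, -0.0277, 0.0002]
[-0.0227, -0.0284, 0.0002]
[-0.0219, -0.0291, 0.0002]
[-0.021, -0.0297, 0.0002]
[-0.0201, -0.0304, 0.0002]
[-0.0191, -0.031, 0.0002]
[-0.0182, -0.0315, 0.0002]
[-0.0172, -0.0321, 0.0002]
[-0.0162, -0.0326, 0.0002]
[-0.0152, -0.0331, 0.0002]
[-0.0142, -0.0335, 0.0002]
[-0.0132, -0.0339, 0.0002]
[-0.0122, -0.0343, 0.0002]
[-0.0111, -0.0347, 0.0002]
[-0.01, -0.035, 0.0002]
[-0.009, -0.0353, 0.0002]
[-0.0079, -0.0355, 0.0002]
[-0.0068, -0.0357, 0.0002]
[-0.0057, -0.0359, 0.0002]
```

{"method": "play_rows", "body": {"steps": [[[0,0,-1.74,-0.0244,-0.027,0,0],[0,0,-1.74,-0.0236,-0.0277,0,0],[0,0,-1.74,-0.0227,-0.0284,0,0],[0,0,-1.74,-0.0219,-0.0291,0,0],[0,0,-1.74,-0.021,-0.0297,0,0],[0,0,-1.74,-0.02,-0.0304,0,0],[0,0,-1.74,-0.019,-0.031,0,0],[0,0,-1.74,-0.018,-0.0315,0,0],[0,0,-1.74,-0.0172,-0.032,0,0],[0,0,-1.74,-0.0162,-0.0326,0,0]]]}}

```text
t: 1.73
ee_pos: [0.3376, 0.1134, 0.4032]
orientation: [0.205, 3.129, 0.011]
force: [0.4, 0.2, 0.3]
width: 1.003
```

```bash
python3 -c "
from plan import *
print(bot.get_obs()['joint_pos'])
plan([.43,-.232,.40],tool=down(np.radians(188.2)),n=11)"
```

```text
[ 0.32199564 -0.03445032 -0.48621138  1.11117643  0.00469018  0.45253716]
rows 11 per-row tool rotdeg [ 0.04  0.03 -1.43]
[-0.0124, -0.03, 0.0001]
[-0.0117, -0.0303, 0.0001]
[-0.0109, -0.0306, 0.0002]
[-0.0101, -0.0309, 0.0002]
[-0.0094, -0.0311, 0.0002]
[-0.0086, -0.0313, 0.0002]
[-0.0078, -0.0315, 0.0002]
[-0.007, -0.0317, 0.0002]
[-0.0062, -0.0319, 0.0002]
[-0.0054, -0.032, 0.0003]
[-0.0046, -0.0322, 0.0003]
```

{"method": "play_rows", "body": {"steps": [[[0,0,-1.5,-0.013,-0.033,0,0],[0,0,-1.5,-0.0125,-0.033,0,0],[0,0,-1.5,-0.012,-0.0335,0,0],[0,0,-1.5,-0.011,-0.034,0,0],[0,0,-1.5,-0.01,-0.034,0,0],[0,0,-1.5,-0.009,-0.0345,0,0],[0,0,-1.5,-0.008,-0.0345,0,0],[0,0,-1.5,-0.007,-0.035,0,0],[0,0,-1.5,-0.0065,-0.035,0,0],[0,0,-1.5,-0.006,-0.035,0,0]]]}}

```text
t: 2.57
ee_pos: [0.4299, -0.2491, 0.4046]
orientation: [-0.222, 3.117, 0.009]
force: [0.1, 0.3, 1.4]
width: 1.005
```

```bash
python3 -c "
from plan import *
plan([.43,-.232,.345],tool=down(np.radians(188.2)),n=2)"
```

```text
rows 2 per-row tool rotdeg [ 0.13  0.48 -0.03]
[-0.0008, 0.0083, 0.0299]
[-0.001, 0.0084, 0.0298]
```

{"method": "play_rows", "body": {"steps": [[[0,1,0,-0.001,0.008,0.03,0],[0,0,0,-0.001,0.008,0.03,0],[0,0,0,0,0,0,0],[0,0,0,0,0,0,0]]]}}

```text
t: 2.9
ee_pos: [0.4339, -0.2429, 0.3448]
orientation: [-0.205, 3.129, -0.006]
force: [0.3, 0.4, 1.1]
width: 0.999
```

```bash
python3 -c "
from plan import *
plan([.43,-.232,.275],tool=down(np.radians(188.2)),n=3)
c=bot.capture('side');t=bot.capture('top')
a=cv2.resize(c['color'][200:360,300:460],(500,500));b=cv2.resize(t['color'][150:310,340:500],(300,300));cv2.imwrite('pics/a.png',np.hstack([a,cv2.copyMakeBorder(b,0,200,0,0,0)]))"
```

```text
rows 3 per-row tool rotdeg [-0.08  0.12 -0.23]
[0.0009, 0.0039, 0.0232]
[0.0009, 0.0038, 0.0233]
[0.0008, 0.0038, 0.0233]
```

View pics/a.png

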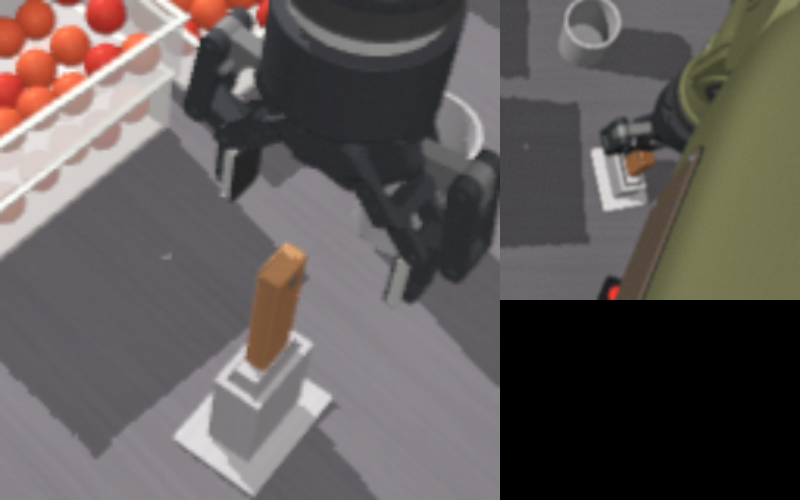

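The gripper straddles the brush (brush crop (275,300), fingers at (230,170) and (400,280)). It is about 11 mm off in y, as measured. I'll correct that and descend.

{"method": "play_rows", "body": {"steps": [[[0,0,-0.7,0.003,0.012,0,0],[0,0,0,0,0,0.023,0],[0,0,0,0,0,0.023,0],[0,0,0,0,0,0.023,0],[0,0,0,0,0,0,0]]]}}

```text
t: 3.42
ee_pos: [0.4324, -0.2288, 0.2844]
orientation: [-0.234, 3.111, -0.019]
force: [-0.4, 0.5, -0.3]
width: 1.004
```

```bash
python3 -c "
from plan import *
plan([.43,-.232,.275],tool=down(np.radians(188.2)),n=1)"
```

```text
rows 1 per-row tool rotdeg [-0.79  1.21  0.4 ]
[0.0031, -0.0027, 0.0094]
```

{"method": "play_rows", "body": {"steps": [[[-0.8,1.2,0.4,0.003,-0.003,0.009,0],[0,0,0,0,0,0,0]]]}}

```text
t: 3.58
ee_pos: [0.4301, -0.2312, 0.2777]
orientation: [-0.228, 3.133, 0.0]
force: [-0.1, -0.2, -0.3]
width: 1.003
```

```bash
python3 -c "
from plan import *
plan([.43,-.232,.275],tool=down(np.radians(188.2)),n=1)"
```

```text
rows 1 per-row tool rotdeg [-0.    0.04  0.12]
[0.0003, -0.0008, 0.0027]
```

Aligned, so I close the gripper.

{"method": "play_rows", "body": {"steps": [[[0,0,0,0,0,0.0025,0.4],[0,0,0,0,0,0,1],[0,0,0,0,0,0,1],[0,0,0,0,0,0,1],[0,0,0,0,0,0,1],[0,0,0,0,0,0,1],[0,0,0,0,0,0,1],[0,0,0,0,0,0,1]]], "grip_force": 60}}

```text
t: 4.25
ee_pos: [0.4324, -0.2323, 0.2804]
orientation: [-0.227, 3.125, -0.007]
force: [-0.8, 0.1, -0.9]
width: 0.156
```

{"method": "play_rows", "body": {"steps": [[[0,0,0,0,0,-0.01,1],[0,0,0,0,0,-0.02,1],[0,0,0,0,0,-0.02,1],[0,0,0,0,0,-0.02,1],[0,0,0,0,0,-0.02,1],[0,0,0,0,0,-0.02,1],[0,0,0,0,0,-0.02,1],[0,0,0,0,0,0,1]]]}}

```text
t: 4.92
ee_pos: [0.4301, -0.2311, 0.4129]
orientation: [-0.228, 3.131, 0.001]
force: [0.9, -0.2, 0.1]
width: 0.155
```

```bash
python3 -c "
from plan import *
import pickle
o=bot.get_obs();R=Ro.from_rotvec(o['orientation']);print(o['force'],o['torque'],R.as_matrix().round(3).tolist())
plan([.56,-.383,.41],tool=down(np.radians(188.2)),n=6)
c=bot.capture('side');pickle.dump((c,o),open('s1.pkl','wb'));t=bot.capture('top')
u=proj(c,np.array(o['ee_pos'])+[0,0,-.2])[0].astype(int);print(u)
a=c['color'][max(0,u[1]-90):u[1]+90,u[0]-90:u[0]+90];cv2.imwrite('pics/b.png',cv2.resize(a,(560,560),interpolation=cv2.INTER_CUBIC))"
```

```text
[ 0.92126701 -0.23671996  0.08898773] [-0.05786245 -0.07219738  0.03825188] [[-0.989, -0.145, 0.002], [-0.145, 0.989, 0.001], [-0.002, 0.001, -1.0]]
rows 6 per-row tool rotdeg [0.01 0.02 0.02]
[-0.0178, -0.0282, 0.0005]
[-0.0178, -0.0282, 0.0005]
[-0.0178, -0.0282, 0.0005]
[-0.0178, -0.0282, 0.0005]
[-0.0178, -0.0282, 0.0005]
[-0.0178, -0.0282, 0.0005]
[394 261]
```

View pics/b.png

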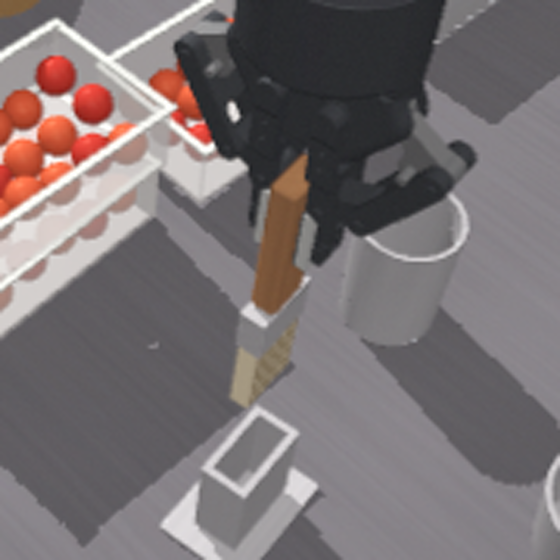

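```bash
python3 - <<'E'
from plan import *
import pickle
from scipy.optimize import least_squares
c,o=pickle.load(open('s1.pkl','rb'));G=np.array(o['ee_pos'])+[0,0,-.155]
px=lambda u,v:((u+.5)/3.111-.5+304,(v+.5)/3.111-.5+171)
L=(-1,1);B=(-1,-1);Rr=(1,-1)
obs=[]
for uvs,hx,hy,z in[([(230,398),(249,406),(292,365)],.018,.005,0),([(240,345),(264,356),(298,320)],.019,.007,.046),([(240,312),(262,330),(309,283)],.019,.007,.071)]:
    for (s,uv) in zip((L,B,Rr),uvs):obs.append((px(*uv),np.array([s[0]*hx,s[1]*hy,z])))
Y=Ro.from_euler('z',8.2,degrees=True)
def f(p):
    R=Y*Ro.from_rotvec([p[3],p[2],0])
    # p0: x offset at grip, p1: grip height above the tips
    return np.array([proj(c,G+Y.apply([p[0],p[4],0])+R.apply(X-[0,0,p[1]]))[0]-uv for uv,X in obs]).ravel()
for lab,fr in(('3par',[0,1,2]),('5par',[0,1,2,3,4])):
    x0=np.array([0,.118,0,0,0.])
    def g(q):
        p=x0.copy();p[fr]=q;return np.r_[f(p),p[3]*20,p[4]*200]
    r=least_squares(g,x0[fr],loss='soft_l1');print(lab,r.x.round(4),'tilt',np.degrees(r.x[2]).round(2));print(r.fun.round(1).tolist())
E
```

```text
3par [-0.0021  0.1257 -0.0022] tilt -0.13
[0.5, 0.2, -0.3, 1.1, -0.9, -0.5, -1.4, 0.0, -1.4, 1.6, 2.3, -2.9, 0.1, 0.7, 1.1, 0.0, 1.0, -1.1, 0.0, 0.0]
5par [ 0.0139  0.1484  0.0134 -0.0103  0.0085] tilt 0.77
[0.8, -0.1, -0.3, 0.7, -1.3, -0.2, -1.2, -0.1, -1.4, 1.2, 1.7, -2.4, 0.4, 0.7, 1.0, -0.2, 0.3, -0.4, -0.2, 1.7]
```

Brush held, clear of the stand, near upright (tilt about 0°). Tips are about 0.277 m below the TCP. Next is the pot.

{"method": "play_rows", "body": {"steps": [[[0,0,0,-0.016,-0.027,0,1],[0,0,0,-0.019,-0.03,0,1],[0,0,0,-0.019,-0.03,0,1],[0,0,0,-0.019,-0.03,0,1],[0,0,0,-0.018,-0.028,0,1],[0,0,0,-0.014,-0.02,0,1],[0,0,0,0,0,0,1],[0,0,0,0,0,0,1]]]}}

```text
t: 5.68
ee_pos: [0.5573, -0.3817, 0.3877]
orientation: [0.229, -3.109, -0.033]
force: [-0.9, 0.1, -0.3]
width: 0.158
```

```bash
python3 -c "
from plan import *
plan([.56,-.383,.32],tool=down(np.radians(188.2)),n=5)"
```

```text
rows 5 per-row tool rotdeg [ 0.26 -0.26  0.04]
[-0.0008, -0.0006, 0.0135]
[-0.0007, -0.0006, 0.0135]
[-0.0007, -0.0005, 0.0135]
[-0.0006, -0.0005, 0.0135]
[-0.0006, -0.0004, 0.0135]
```

{"method": "play_rows", "body": {"steps": [[[0.3,-0.3,0,-0.002,-0.001,0.013,1],[0.3,-0.3,0,-0.001,-0.001,0.013,1],[0.3,-0.3,0,0,0,0.01,1],[0.2,-0.2,0,0,0,0,1],[0,0,0,0,0,0,1]]]}}

```text
t: 6.1
ee_pos: [0.5565, -0.3796, 0.3428]
orientation: [0.23, -3.119, -0.019]
force: [0.3, -0.1, -0.7]
width: 0.155
```

```bash
python3 -c "
from plan import *
plan([.56,-.383,.298],tool=down(np.radians(188.2)),n=3)
c=bot.capture('side');t=bot.capture('top')
a=cv2.resize(c['color'][230:390,420:580],(480,480));b=cv2.resize(t['color'][110:260,400:500],(320,480));cv2.imwrite('pics/c.png',np.hstack([a,b]))"
```

```text
rows 3 per-row tool rotdeg [ 0.25 -0.25  0.08]
[-0.0012, -0.0015, 0.0149]
[-0.0011, -0.0014, 0.0149]
[-0.0011, -0.0014, 0.0149]
```

View pics/c.png

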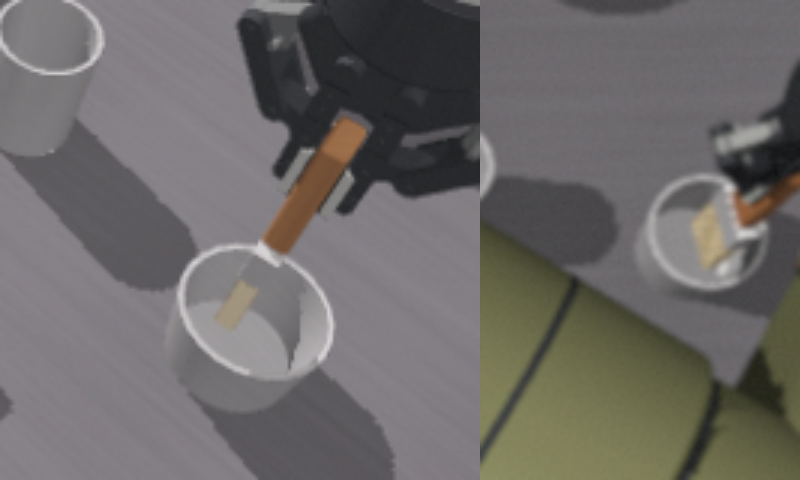

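Tips are centred over the pot mouth: in the top crop, tips (710,240) against rim centre (708,232). Now dip.

{"method": "play_rows", "body": {"steps": [[[0.3,-0.3,0,-0.003,-0.003,0.015,1],[0.3,-0.3,0,0,0,0.015,1],[0.2,-0.2,0,0,0,0.015,1],[0,0,0,0,0,0.003,1],[0,0,0,0,0,0,1],[0,0,0,0,0,0,1]]]}}

```text
t: 6.7
ee_pos: [0.5607, -0.3819, 0.3008]
orientation: [-0.232, 3.124, -0.011]
force: [-0.3, -0.3, 0.2]
width: 0.156
```

```bash
python3 -c "
from plan import *
plan([.555,-.37,.46],tool=down(np.radians(188.2)),n=6)"
```

```text
rows 6 per-row tool rotdeg [-0.08  0.08  0.05]
[0.0004, 0.0019, -0.0265]
[0.0005, 0.0019, -0.0265]
[0.0005, 0.002, -0.0265]
[0.0005, 0.002, -0.0265]
[0.0006, 0.002, -0.0265]
[0.0006, 0.0021, -0.0265]
```

Tips are now about 31 mm below the rim with no contact force. Lift.

{"method": "play_rows", "body": {"steps": [[[0,0,0,0,0,0,1],[0,0,0,0,0,-0.015,1],[0,0,0,0,0,-0.025,1],[0,0,0,0,0,-0.03,1],[0,0,0,0,0,-0.03,1],[0,0,0,0,0,-0.03,1],[0,0,0,0,0,-0.03,1],[0,0,0,0,0,-0.015,1],[0,0,0,0,0,0,1]]]}}

```text
t: 7.45
ee_pos: [0.5579, -0.3799, 0.4917]
orientation: [-0.232, 3.118, -0.018]
force: [0.1, 0.4, -1.2]
width: 0.154
```

```bash
python3 -c "
from plan import *
plan([.465,.2187,.48],tool=down(np.pi+.456),n=20)"
```

```text
rows 20 per-row tool rotdeg [-0.04  0.03 -0.88]
[0.0002, 0.0303, 0.0002]
[-0.0003, 0.0303, 0.0002]
[-0.0008, 0.0303, 0.0002]
[-0.0012, 0.0303, 0.0003]
[-0.0017, 0.0302, 0.0003]
[-0.0021, 0.0302, 0.0003]
[-0.0026, 0.0302, 0.0003]
[-0.0031, 0.0301, 0.0003]
[-0.0035, 0.0301, 0.0004]
[-0.004, 0.03, 0.0004]
[-0.0045, 0.03, 0.0004]
[-0.0049, 0.0299, 0.0004]
[-0.0054, 0.0298, 0.0004]
[-0.0058, 0.0297, 0.0005]
[-0.0063, 0.0296, 0.0005]
[-0.0068, 0.0295, 0.0005]
[-0.0072, 0.0294, 0.0005]
[-0.0077, 0.0293, 0.0005]
[-0.0081, 0.0292, 0.0006]
[-0.0086, 0.0291, 0.0006]
```

{"method": "play_rows", "body": {"steps": [[[0,0,-0.9,0,0.03,-0.001,1],[0,0,-0.9,0,0.03,-0.001,1],[0,0,-0.9,-0.001,0.03,-0.001,1],[0,0,-0.9,-0.001,0.03,-0.001,1],[0,0,-0.9,-0.0015,0.03,-0.001,1],[0,0,-0.9,-0.002,0.03,-0.001,1],[0,0,-0.9,-0.003,0.03,-0.001,1],[0,0,-0.9,-0.003,0.03,-0.001,1],[0,0,-0.9,-0.0035,0.03,-0.001,1],[0,0,-0.9,-0.004,0.03,-0.001,1]]]}}

```text
t: 8.28
ee_pos: [0.508, -0.0769, 0.4928]
orientation: [-0.469, 3.088, -0.029]
force: [0.2, 0.0, -1.4]
width: 0.158
```

```bash
python3 -c "
from plan import *
plan([.465,.2187,.47],tool=down(np.pi+.456),n=10)"
```

```text
rows 10 per-row tool rotdeg [-0.13  0.07 -0.89]
[-0.0046, 0.0295, 0.0017]
[-0.0051, 0.0295, 0.0018]
[-0.0056, 0.0294, 0.0018]
[-0.006, 0.0293, 0.0019]
[-0.0065, 0.0292, 0.002]
[-0.0069, 0.0291, 0.002]
[-0.0074, 0.029, 0.0021]
[-0.0078, 0.0288, 0.0021]
[-0.0083, 0.0287, 0.0022]
[-0.0087, 0.0286, 0.0022]
```

{"method": "play_rows", "body": {"steps": [[[-0.1,0,-0.9,-0.0046,0.03,0,1],[-0.1,0,-0.9,-0.005,0.03,0,1],[-0.1,0,-0.9,-0.0055,0.03,0,1],[-0.1,0,-0.9,-0.006,0.03,0,1],[-0.1,0,-0.9,-0.0065,0.03,0,1],[-0.1,0,-0.9,-0.007,0.03,0,1],[-0.1,0,-0.9,-0.0075,0.029,0,1],[-0.1,0,-0.9,-0.008,0.028,0,1],[-0.1,0,-0.9,-0.007,0.02,0,1],[0,0,0,-0.003,0.01,0,1]]]}}

```text
t: 9.12
ee_pos: [0.4594, 0.2096, 0.4852]
orientation: [-0.704, 3.049, -0.004]
force: [0.2, -0.1, -0.8]
width: 0.158
```

```bash
python3 -c "
from plan import *
plan([.465,.2187,.36],tool=down(np.pi+.456),n=4)"
```

```text
rows 4 per-row tool rotdeg [-0.07  0.17 -0.03]
[-0.0019, 0.0016, 0.0313]
[-0.002, 0.0016, 0.0313]
[-0.0021, 0.0015, 0.0313]
[-0.0022, 0.0015, 0.0313]
```

{"method": "play_rows", "body": {"steps": [[[0,0.2,0,-0.004,0.005,0.02,1],[0,0.2,0,-0.004,0.002,0.03,1],[0,0.2,0,0,0,0.03,1],[0,0,0,0,0,0.025,1],[0,0,0,0,0,0.01,1],[0,0,0,0,0,0,1],[0,0,0,0,0,0,1]]]}}

```text
t: 9.7
ee_pos: [0.4632, 0.2205, 0.3649]
orientation: [-0.708, 3.056, -0.01]
force: [-0.1, 0.3, -0.4]
width: 0.156
```

```bash
python3 -c "
from plan import *
import pickle
o=bot.get_obs();print(o['ee_pos'],Ro.from_rotvec(o['orientation']).as_matrix().round(3).tolist())
c=bot.capture('side');t=bot.capture('top');pickle.dump((c,t,o),open('s2.pkl','wb'))
plan([.465,.2187,.36],tool=down(np.pi+.456),n=1)
a=cv2.resize(c['color'][85:235,190:310],(480,600),interpolation=cv2.INTER_CUBIC);b=cv2.resize(t['color'][190:280,160:250],(320,320),interpolation=cv2.INTER_CUBIC);cv2.imwrite('pics/d.png',np.hstack([a,cv2.copyMakeBorder(b,0,280,0,0,0)]))"
```

```text
[0.46318226 0.22052954 0.36492001] [[-0.898, -0.44, 0.006], [-0.44, 0.898, -0.005], [-0.003, -0.007, -1.0]]
rows 1 per-row tool rotdeg [-0.41  0.31 -0.04]
[-0.0003, -0.0024, 0.006]
```

View pics/d.png

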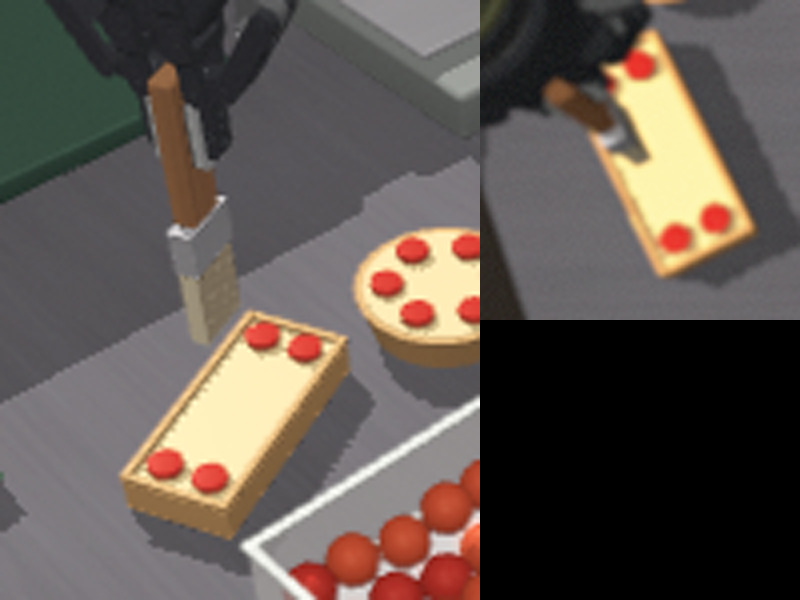

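```bash
python3 - <<'E'
from plan import *
import pickle
from scipy.optimize import least_squares
c,t,o=pickle.load(open('s2.pkl','rb'));Rt=Ro.from_rotvec(o['orientation']);G=np.array(o['ee_pos'])+Rt.apply([0,0,.155])
px=lambda u,v:((u+.5)/4-.5+190,(v+.5)/4-.5+85)
S=((-1,1),(-1,-1),(1,-1));obs=[]
for uvs,hx,hy,z in[([(190,339),(208,347),(240,303)],.018,.005,0),([(176,268),(193,278),(235,244)],.019,.007,.046),([(169,234),(187,245),(228,200)],.019,.007,.071)]:
    for s,uv in zip(S,uvs):obs.append((px(*uv),np.array([s[0]*hx,s[1]*hy,z])))
Y=Rt*Ro.from_euler('x',np.pi)*Ro.from_euler('z',np.pi)
print(Y.as_euler('zyx',degrees=True))
def tip(p):return G+Y.apply([p[0],0,0])+(Y*Ro.from_rotvec([0,p[2],0])).apply([0,0,-p[1]])
def f(p):
    R=Y*Ro.from_rotvec([0,p[2],0]);return np.array([proj(c,tip(p)+R.apply(X))[0]-uv for uv,X in obs]).ravel()
r=least_squares(f,[0,.118,0],loss='soft_l1');print(r.x.round(4),np.degrees(r.x[2]),tip(r.x).round(4));print(r.fun.round(1).tolist())
r2=least_squares(lambda q:f([q[0],.120,q[1]]),[0,0],loss='soft_l1');p=[r2.x[0],.12,r2.x[1]];print('h=.120',r2.x,tip(p).round(4),r.cost,r2.cost)
E
```

```text
[26.07519936 -0.36262848 -0.28879266]
[-0.0041  0.1224  0.0096] 0.5485258296644966 [0.4602 0.2168 0.0875]
[0.4, 0.7, 0.0, -0.1, 0.1, 0.7, -0.5, 1.4, 1.2, 0.5, -0.4, -1.8, -0.8, -0.0, 0.8, -1.2, -0.3, -0.6]
h=.120 [-0.00657571 -0.00218096] [0.4593 0.2164 0.0899] 4.428658535187958 5.802180734996711
```

```bash
python3 -c "
from plan import *
plan([.4685,.220,.316],tool=down(np.pi+.456),n=3)"
```

```text
rows 3 per-row tool rotdeg [-0.14  0.1  -0.01]
[-0.0013, -0.0008, 0.0167]
[-0.0013, -0.0009, 0.0167]
[-0.0013, -0.0009, 0.0167]
```

{"method": "play_rows", "body": {"steps": [[[-0.2,0.1,0,-0.002,-0.001,0.012,1],[-0.1,0.1,0,-0.002,-0.001,0.012,1],[-0.1,0.1,0,0,-0.001,0.01,1],[0,0,0,0,0,0.006,1],[0,0,0,0,0,0,1],[0,0,0,0,0,0,1],[0,0,0,0,0,0,1]]]}}

```text
t: 10.38
ee_pos: [0.4723, 0.2201, 0.3322]
orientation: [-0.702, 3.047, 0.005]
force: [-0.1, -0.2, -0.5]
width: 0.16
```

```bash
python3 -c "
from plan import *
plan([.4685,.220,.315],tool=down(np.pi+.456),n=1)"
```

```text
rows 1 per-row tool rotdeg [-0.03  0.87 -0.17]
[0.0037, 0.0015, 0.0171]
```

{"method": "play_rows", "body": {"steps": [[[0,0.5,0,0.003,0.001,0.008,1],[0,0.3,0,0.001,0,0.007,1],[0,0,0,0,0,0,1],[0,0,0,0,0,0,1],[0,0,0,0,0,0,1]]]}}

```text
t: 10.8
ee_pos: [0.4681, 0.2196, 0.3169]
orientation: [-0.706, 3.059, -0.0]
force: [-0.4, 0.2, -1.8]
width: 0.155
```

```bash
python3 -c "
from plan import *
import pickle
o=bot.get_obs();print(o['joint_vel'])
c=bot.capture('side');t=bot.capture('top');pickle.dump((c,t,o),open('s3.pkl','wb'))
o=bot.get_obs();print(o['ee_pos'])
plan([.4685,.220,.315],tool=down(np.pi+.456),n=1)
a=cv2.resize(c['color'][95:245,190:310],(480,600),interpolation=cv2.INTER_CUBIC);b=cv2.resize(t['color'][190:280,160:250],(320,320),interpolation=cv2.INTER_CUBIC);cv2.imwrite('pics/e.png',np.hstack([a,cv2.copyMakeBorder(b,0,280,0,0,0)]))"
```

```text
[ 1.54028996e-03  1.19854898e-03 -1.75904314e-03 -4.67254948e-05
  1.38486652e-04 -9.28693879e-04]
[0.46825734 0.21961682 0.31714858]
rows 1 per-row tool rotdeg [-0.03  0.14 -0.15]
[-0.0004, 0.0002, 0.0021]
```

View pics/e.png

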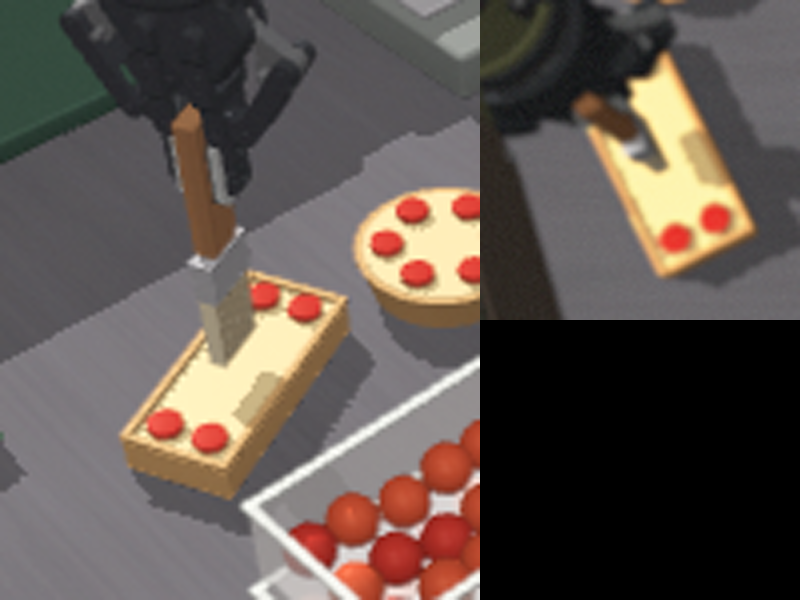

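```bash
python3 - <<'E'
from plan import *
import pickle
from scipy.optimize import least_squares
c,t,o=pickle.load(open('s3.pkl','rb'));Rt=Ro.from_rotvec(o['orientation']);G=np.array(o['ee_pos'])+Rt.apply([0,0,.155])
px=lambda u,v:((u+.5)/4-.5+190,(v+.5)/4-.5+95)
S=((-1,1),(-1,-1),(1,-1));obs=[]
for uvs,hx,hy,z in[([(208,358),(223,366),(253,323)],.018,.005,0),([(191,262),(205,271),(244,231)],.019,.007,.071)]:
    for s,uv in zip(S,uvs):obs.append((px(*uv),np.array([s[0]*hx,s[1]*hy,z])))
Y=Rt*Ro.from_euler('x',np.pi)*Ro.from_euler('z',np.pi)
def tip(p):return G+Y.apply([p[0],0,0])+(Y*Ro.from_rotvec([0,p[2],0])).apply([0,0,-p[1]])
def f(p):
    R=Y*Ro.from_rotvec([0,p[2],0]);return np.array([proj(c,tip(p)+R.apply(X))[0]-uv for uv,X in obs]).ravel()
r=least_squares(f,[0,.12,0],loss='soft_l1');print(r.x.round(4),np.degrees(r.x[2]),tip(r.x).round(4));print(r.fun.round(1).tolist())
# tart from same image: rim outer top corners (z=.026)
q=np.array([at_z(c,*px(*uv),.026) for uv in((122,437),(229,468),(349,296),(251,271))]);print(q.round(4).tolist(),q.mean(0).round(4))
E
```

```text
[-0.0072  0.1196 -0.0129] -0.736705813057267 [0.4635 0.2172 0.0424]
[0.1, 0.8, 0.4, 0.0, 0.6, 0.4, -1.7, 0.2, 0.6, -0.4, -0.5, -1.4]
[[0.3834, 0.2115, 0.026], [0.4136, 0.1533, 0.026], [0.547, 0.2206, 0.026], [0.5172, 0.2773, 0.026]] [0.4653 0.2157 0.026 ]
```

The tips sit within about 2 mm of the tart's centre and about 18 mm above it, so I make a last fine step of 3 mm down and hold.

{"method": "play_rows", "body": {"steps": [[[0,0,0,-0.001,0,0.003,1],[0,0,0,0,0,0,1],[0,0,0,0,0,0,1],[0,0,0,0,0,0,1],[0,0,0,0,0,0,1],[0,0,0,0,0,0,1]]]}}

```text
t: 11.4
ee_pos: [0.4697, 0.2203, 0.3144]
orientation: [-0.705, 3.057, 0.0]
force: [-0.0, 0.3, -0.9]
width: 0.156
```

```bash
python3 -c "
from plan import *
t=bot.capture('top');o=bot.get_obs();print(o['ee_pos'],o['joint_vel'].round(4) if hasattr(o['joint_vel'],'round') else o['joint_vel'])
plan([.4685,.220,.315],tool=down(np.pi+.456),n=1)
for n in('pot_rim','cup_center'):print(n,bot.look_for(n,'top')[:2])"
```

```text
[0.46968678 0.22028286 0.3144    ] [ 0.0002  0.0001  0.0001  0.001  -0.0001 -0.0004]
rows 1 per-row tool rotdeg [-0.04  0.23 -0.15]
[0.0012, 0.0003, -0.0006]
pot_rim [{'box': [447.6, 161.6, 44.1, 40.2], 'p': 0.66}]
cup_center [{'box': [373.3, 144.2, 29.5, 41.0], 'p': 0.77}]
```

Steady, with the tips at z ≈ 0.037–0.039, and the pot and cup have not moved. Handing in.

```bash
python3 -c "
from workcell import bot
print(bot.sign_off())"
```

```text
the job is handed in; nothing more can be done
None
```

I drew the brush straight up out of its stand and dipped it in the glaze pot, with the tips about 31 mm below the rim. I then carried it over the stacked punnets with the tips about 20 cm up. It is now held over the golden rectangular tart, and the job was handed in at about 11.5 s.

**Last checks:**
- **Position:** the last image fit put the tips within about 2 mm of the tart's centre. I then moved the arm a further 3 mm down and about 1 mm across. I did not fit the tips again after that.
- **Height:** the tips should be about 15–17 mm above the tart's top, worked out from the arm position after that move.
- **Attitude:** the tool is within 0.3° of upright and the broad side lies within about 0.2° of the measured tart axis.
- **Stillness and contact:** the arm was at rest with near-zero contact force, and the grip was steady.
- **Pot and cup:** both show in the same place as at the start, within a few pixels.
- **Not re-measured:** I checked the tart only against its starting position in the side picture before the last step. I did not re-measure the round tart and punnets at the end.

**Disagreements:** the fits of the brush's lean in the grip gave −0.7° to +0.5°. Its offset along the broad side came out between 2 and 7 mm, so the final position is good to a few millimetres.

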